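# Lay the coffee tray: each cup on the saucer of its colour

### The arm

A 7-joint arm with a two-finger parallel gripper is mounted at the origin on the work surface. World frame = base frame: x ahead of the robot, y to its left, z up, the work surface at z = 0. Lengths are in m, angles in rad, forces in N, time in s.
With the tool pointing down it reaches from about 0.35 to 0.9 m from the base axis. Payload 8.1 kg.
Tool frame: the origin (TCP) lies midway between the tips of the shut fingers; the grasp point (between the pads) lies 19 mm behind it; z points along the fingers, y is the line along which they close (so a half turn about z gives the same grasp; the last joint's range is limited). The gripper opens to 92 mm and grips with 3 to 60 N. Pads are 19 mm wide; open, the fingers measure 130 mm over their backs; the gripper's body (75 mm by 190 mm) begins 47 mm behind the grasp point.
Start: joints at [-1.293, 0.434, 0.025, 1.573, -0.012, 1.134, -0.075], TCP at [0.232, 0.58, 0.227] pointing down, gripper open.
Joint ranges: [-2.62, 2.62], [-0.44, 2.09], [-1.27, 1.32], [0.08, 2.57], [-1.32, 4.46], [0.12, 2], [-2.74, 2.74]. Speed limits (rad/s): [2.22, 2.22, 3.01, 3.01, 3.14, 3.14, 3.14].

### API

Orientations are given as a rotation vector (axis times angle).
In Python, from cell import arm gives the robot as it stands.
- The arm moves only by the tool carry_out, never from a script. Its arguments are lists of equal length, an entry for each row: "claw": the finger opening in cm, from 0 to 9.18; "delta_pos": the shift along the tool's x, y, z in cm, a list of three; "angular": the turn, a rotation vector about the tool's x, y, z in rad, a list of three. In form: {"claw": [claw, ...], "delta_pos": [[dx, dy, dz], ...], "angular": [[ax, ay, az], ...]}. A call has 1 to 20 rows; each row shifts and turns the commanded pose from where the row before left it, along the tool's axes as they then stand; what a row does not reach is not made up. A row lasts 1/10 s, in which the tool goes at most 50 mm and 8.59 degrees, less where a joint would pass 70% of its speed; a pose out of reach is approached as far as the arm can. A call with a gripper value outside its range is refused whole. The fingers move at their own pace and stop on an object; "force" is the grip in N (left out, the last holds). Time passes only in rows, so rows that do not move let the fingers close. It gives the time, the measured TCP pose, the force, the opening and the grip force at its end, in the units of the state.
- arm.observe(): the state, without advancing time (a new reading comes with each control period).
- arm.get_image(name): name is "side" or "top" or "wrist"; returns a dict with "frame" (384x512x3 uint8, red, green, blue), "mtx" (3x3 intrinsics, pixels), "dist" ([k1, k2, p1, p2, k3] as OpenCV has them; the pictures are not rectified), "T" (4x4, takes a point from camera to world coordinates). Camera axes: x right, y down, z forward; pixel columns grow to the right and rows downward; lengths in m; the calibration is good to about 2 mm. A picture is of the moment at which its call begins. There is no depth.
- arm.sign_off(): hands the job in; it is judged then, once.
Trained networks look in a picture, given as the dict that the camera call returned (one of the last four; its "shot" number tells which), for a name from the list of things; names that differ only in an ending like _2 or _b are one class to them, and where a whole thing is asked for, a point or a joint stands for the part that bears it (a point fixed in the world has none). Each returns a list of dicts, best first, with "conf" (0 to 1); they miss things now and then, are a little off and sometimes report something else, mostly with a low value. They report only what shows in the picture. A call takes as long as a camera call. They do not tell look-alikes from the thing itself.
- arm.look_for(label, picture): "centre" ([column, row] as shares, 0 to 1, of the picture: columns of its width, rows of its height, amid what is visible of it).
- arm.trace(label, picture): "region" (384x512 bool, what is visible of it) and "centre" ([column, row] as shares, 0 to 1, of the picture: columns of its width, rows of its height, amid what is visible of it).
- arm.place_of(label, picture): "centre" ([column, row] as shares, 0 to 1, of the picture: columns of its width, rows of its height: a listed point, or the origin of a listed thing).
The state is a dict: "clock": time; "joints": joint angles; "dq": joint speeds; "joint_efforts": joint torques, N m; "position": TCP position; "ee_rot": TCP orientation; "force": force on the tool from outside, world axes, zero at the start; "ft_torque": the same for the moment, N m; "width": opening from 0.0 (shut) to 1.0 (fully open); "gripper_force": force on a finger pad.
Only numpy, scipy, OpenCV 4.12 (cv2) and the standard library are available. Lean on these libraries where they do the work, as an engineer would, in place of code of your own. Each camera call takes 0.05 s, during which the arm holds its last target. There are 200 camera calls.

### The job

Lay the coffee tray: gather the white, the blue and the red cup with handles and stand each one upright, gently, in the middle of the saucer of its own colour, with the saucers staying flat in their places in the tray. Leave the green cup, the white beaker without a handle and the steel sugar pot standing where they are.

Things in the scene. Friction and masses are not known exactly. Their poses are not given: they have to be found in the camera images.
- cup_white: white ceramic coffee cup, open at the top, 58 mm high, 62 mm across the rim, 60 mm across 18 mm above its foot and nearly straight-sided between, foot 44 mm across, walls 3.5 mm, about 120 g; a loop handle stands out along its +y axis to 54 mm from the cup's axis, 18 to 50 mm above the foot. Origin: centre of the underside, z up. It stands on the table at the start.
- cup_blue: blue ceramic coffee cup, open at the top, 58 mm high, 62 mm across the rim, 60 mm across 18 mm above its foot and nearly straight-sided between, foot 44 mm across, walls 3.5 mm, about 120 g; a loop handle stands out along its +y axis to 54 mm from the cup's axis, 18 to 50 mm above the foot. Origin: centre of the underside, z up. It stands on the table at the start.
- cup_red: red ceramic coffee cup, open at the top, 58 mm high, 62 mm across the rim, 60 mm across 18 mm above its foot and nearly straight-sided between, foot 44 mm across, walls 3.5 mm, about 120 g; a loop handle stands out along its +y axis to 54 mm from the cup's axis, 18 to 50 mm above the foot. Origin: centre of the underside, z up. It stands on the table at the start.
- cup_green: green ceramic coffee cup, open at the top, 58 mm high, 62 mm across the rim, 60 mm across 18 mm above its foot and nearly straight-sided between, foot 44 mm across, walls 3.5 mm, about 120 g; a loop handle stands out along its +y axis to 54 mm from the cup's axis, 18 to 50 mm above the foot. Origin: centre of the underside, z up. There is no green saucer: it does not belong on the tray.
- beaker_white: white ceramic beaker, just like the white cup (58 mm high, 62 mm across) but without a handle; it does not belong on the tray. Origin: centre of the underside, z up.
- saucer_white: white round saucer, loose, lying in the tray: 114 mm across, rim 15 mm high, flat middle about 70 mm across whose upper face is 5 mm above the underside, 160 g. Origin: centre of the underside, z up.
- saucer_blue: blue round saucer, loose, lying in the tray: 114 mm across, rim 15 mm high, flat middle about 70 mm across whose upper face is 5 mm above the underside, 160 g. Origin: centre of the underside, z up.
- saucer_red: red round saucer, loose, lying in the tray: 114 mm across, rim 15 mm high, flat middle about 70 mm across whose upper face is 5 mm above the underside, 160 g. Origin: centre of the underside, z up.
- tray: black serving tray with a steel edge, fixed to the table: 156 mm (x) by 430 mm (y), walls 18 mm high (steel edge to 20 mm) and 5 mm thick, inner floor 5 mm above the table; steel loop handles at both y ends reach 236 mm from the middle and 24 mm high. The three saucers lie in a row along its y axis, 137 mm apart, in any order. Origin: centre of the underside, z up.
- sugar_pot: round polished steel sugar pot with a closed domed lid and a black knob, 66 mm across, 62 mm high, standing on the table; it stays where it is. Origin: centre of the underside, z up.
Things that resemble listed ones, but are neither listed nor needed, are in the scene too. Of the things like the saucer_white, leave any that is turquoise; of the rest the larger one is meant.

How it is judged:
By the outcome, as a careful person would: the job done as asked, in the order asked, and still so for the second after the job is handed in, with the robot touching nothing.
It also fails if it takes over 99 s, if anything falls off the work surface, if the arm or the gripper's body presses on something with over 40 N, if the wrist force passes 120 N, or if a joint passes its speed limit or range.

## Working session

There is one attempt and no reset: what is moved stays moved. The work goes in short steps, Python scripts to look and compute and a tool call to move; the robot and the scene stay as the last step left them, time stands still between calls to the robot, and variables do not carry over. Pictures are saved under pics/ and viewed, at most 14 in all, crops included, and the job is handed in when it is done.

Besides the shell and the picture viewer there is one more tool, called after "Call:" as name(argument=value, ...) on one line, values as JSON. carry_out: Moves the arm, as the interface text tells. Its arguments: {"type":"object","properties":{"claw":{"type":"array","items":{"type":"number"}},"delta_pos":{"type":"array","items":{"type":"array","items":{"type":"number"}}},"angular":{"type":"array","items":{"type":"array","items":{"type":"number"}}},"force":{"type":"number"}},"required":["claw","delta_pos","angular"]}

```bash
mkdir -p pics; ls; python3 - <<'E'
from cell import arm
import cv2
print(arm.observe())
for n in("top","side"):
    p=arm.get_image(n); cv2.imwrite(f"pics/{n}0.png",p["frame"][:,:,::-1])
    print(n,p["mtx"],p["dist"],p["T"])
    for l in["cup_white","cup_blue","cup_red","cup_green","beaker_white","saucer_white","saucer_blue","saucer_red","tray","sugar_pot"]:
        print(l,[( [round(d["centre"][0]*512),round(d["centre"][1]*384)],round(d["conf"],2)) for d in arm.place_of(l,p)])
E
```

```text
pics
{'clock': 0.0, 'joints': array([-1.29260538,  0.43521153,  0.02494817,  1.57413369, -0.01161364,
        1.13399511, -0.07512194]), 'dq': array([ 0.00046349, -0.00049884, -0.00074835, -0.00019011,  0.00182558,
       -0.00162272, -0.00068412]), 'joint_efforts': array([-3.97240274e-04, -6.67846656e+01,  9.85197276e-01, -3.14474666e+01,
       -6.04303996e-02,  4.25756711e-02,  1.33766825e-04]), 'position': array([0.23212362, 0.5797225 , 0.22593765]), 'ee_rot': array([-5.94619321e-01, -3.08461990e+00,  2.50111382e-03]), 'force': array([ 0.40117422, -0.56167895,  0.04006111]), 'ft_torque': array([-0.03525312,  0.00148534,  0.03979721]), 'gripper_force': 0.0, 'width': 0.9991771254486974}
top [[397.39754816   0.         259.86332365]
 [  0.         397.39754816 196.62641091]
 [  0.           0.           1.        ]] [-0.01099395  0.          0.          0.          0.        ] [[-0.01392085 -0.97393284  0.22640898  0.43844799]
 [-0.99988789  0.01231022 -0.00852424  0.00899364]
 [ 0.00551489 -0.22650226 -0.97399503  0.9770091 ]
 [ 0.          0.          0.          1.        ]]
cup_
[... 397 characters left out ...]
  0.         372.44894371 195.85680234]
 [  0.           0.           1.        ]] [-0.04813504  0.          0.          0.          0.        ] [[ 0.99088195 -0.07640467  0.11097429  0.52634317]
 [-0.13435884 -0.49901401  0.8561149  -0.76204594]
 [-0.01003345 -0.86321917 -0.50472962  0.49225912]
 [ 0.          0.          0.          1.        ]]
cup_white [([228, 154], 0.7)]
cup_blue [([187, 171], 0.61)]
cup_red [([189, 194], 0.83)]
cup_green [([182, 291], 0.58)]
beaker_white [([189, 172], 0.63)]
saucer_white [([364, 318], 0.81), ([350, 220], 0.66), ([289, 251], 0.6)]
saucer_blue [([267, 217], 0.56)]
saucer_red []
tray [([270, 219], 0.91)]
sugar_pot [([185, 237], 0.61), ([272, 218], 0.44)]
```

View pics/top0.png

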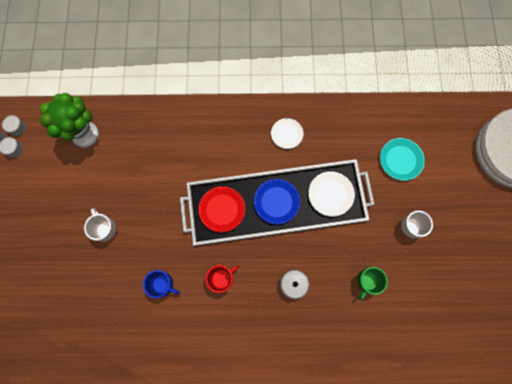

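View pics/side0.png

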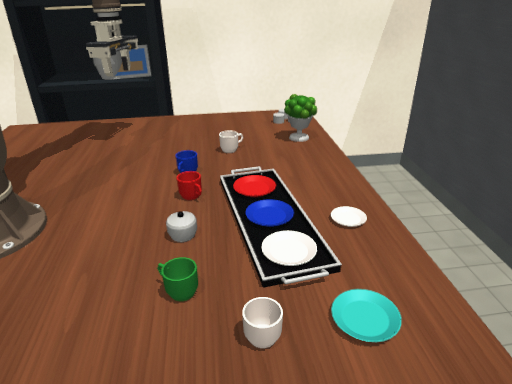

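The top view shows the saucers at red (222,209), blue (277,201) and white (331,193). The cups are at white (99,228, handle pointing up), blue (158,284, handle right) and red (219,279, handle up-right). Next I'll fit their poses from colour masks and the cup model.

```bash
cat > h.py <<'E'
from cell import arm
import cv2, numpy as np
from scipy.spatial.transform import Rotation as R
from scipy.optimize import minimize
def proj(P,p):
    Ti=np.linalg.inv(p["T"]); q,_=cv2.projectPoints(np.float64(P),cv2.Rodrigues(Ti[:3,:3])[0],Ti[:3,3],p["mtx"],p["dist"]); return q[:,0]
def ray(u,v,p,z):
    n=cv2.undistortPoints(np.float64([[[u,v]]]),p["mtx"],p["dist"])[0,0]
    d=p["T"][:3,:3]@[n[0],n[1],1]; o=p["T"][:3,3]; return (o+d*(z-o[2])/d[2])[:2]
a=np.linspace(0,2*np.pi,60,endpoint=False)
def rings(rs): return np.vstack([np.c_[r*np.cos(a),r*np.sin(a),0*a+z] for r,z in rs])
CUP=rings([(.031,.058),(.030,.018),(.022,0)]); SAU=rings([(.057,.015)])
def near(label,p,uv):
    L=[d for d in arm.trace(label,p) if np.hypot(d["centre"][0]*512-uv[0],d["centre"][1]*384-uv[1])<18]
    return L[0]["region"].astype(np.uint8) if L else None
def fit(mask,p,M,z0,xy,op=5,S=4):
    # silhouette IoU fit of x,y (convex body), mask opened to drop the handle
    if op: mask=cv2.morphologyEx(mask,cv2.MORPH_OPEN,cv2.getStructuringElement(cv2.MORPH_ELLIPSE,(op,op)))
    ys,xs=np.nonzero(mask); u0,v0=xs.min()-15,ys.min()-15; w,h=np.ptp(xs)+30,np.ptp(ys)+30
    big=np.zeros((h,w),np.uint8); big[ys-v0,xs-u0]=1; big=cv2.resize(big,None,fx=S,fy=S,interpolation=cv2.INTER_NEAREST)
    def f(c):
        q=proj(M+[c[0],c[1],z0],p); q=(q+.5-[u0,v0])*S
        m=np.zeros_like(big); cv2.fillConvexPoly(m,np.int32(np.round(cv2.convexHull(np.float32(q))*16)),1,shift=4)
        return -(m&big).sum()/(m|big).sum()
    r=minimize(f,xy,method="Nelder-Mead",options=dict(initial_simplex=np.array(xy)+np.array([[0,0],[.01,0],[0,.01]]),xatol=1e-4,fatol=1e-4))
    return r.x,-r.fun
def to(x,y,z,yaw=None):
    "delta in tool axes (cm), tool-z turn to put closing line at world yaw"
    s=arm.observe(); Q=R.from_rotvec(s["ee_rot"]).as_matrix()
    cl=np.arctan2(Q[1,1],Q[0,1]); t=0
    if yaw is not None: t=-((yaw-cl+np.pi/2)%np.pi-np.pi/2)
    print("turn",round(t,3),"delta before turn",np.round(Q.T@(np.array([x,y,z])-s["position"])*100,2),
      "after turn",np.round((Q@R.from_rotvec([0,0,t]).as_matrix()).T@(np.array([x,y,z])-s["position"])*100,2),"clock",s["clock"],"j7",s["joints"][6],"tilt",np.round(Q[:,2],4))
E
python3 - <<'E'
from h import *
top={"cup_white":(99,228),"cup_blue":(158,284),"cup_red":(219,279),"saucer_red":(222,209),"saucer_blue":(277,201),"saucer_white":(331,193)}
side={"cup_white":(229,141),"cup_blue":(187,162),"cup_red":(190,186),"saucer_red":(255,186),"saucer_blue":(270,213),"saucer_white":(289,247)}
for n,D in(("top",top),("side",side)):
    p=arm.get_image(n)
    for l,uv in D.items():
        m=near(l,p,uv); s=l[0]=="s"
        if m is None: print(n,l,"none");continue
        xy,i=fit(m,p,SAU if s else CUP,.005 if s else 0,ray(*uv,p,.03),0 if s else 7)
        if s: print(n,l,xy.round(4),round(i,3)); continue
        res=m.copy(); c=proj(CUP+[*xy,0],p); h=np.ones_like(m); cv2.fillConvexPoly(h,np.int32(cv2.convexHull(np.float32(c)).round()),0)
        r=res&cv2.erode(h,np.ones((2,2))); ys,xs=np.nonzero(r); g=[ray(x,y,p,.034) for x,y in zip(xs,ys)]
        d=np.mean(g,0)-xy if g else [0,0]
        print(n,l,xy.round(4),round(i,3),"handle",len(xs),np.round(d,3),"deg",round(np.degrees(np.arctan2(d[1],d[0]))))
for l in["cup_white","cup_blue","cup_red"]:pass
to(.3,.3,.2)
p=arm.get_image("wrist");print(p["T"].round(3),arm.observe()["position"])
E
```

```text
top cup_white [0.6499 0.4393] -0.0 handle 656 [-0.062 -0.055] deg -138
top cup_blue none
top cup_red [0.5155 0.1432] -0.0 handle 686 [-0.051 -0.046] deg -138
top saucer_red [0.6803 0.056 ] -448967899182455.4
top saucer_blue [0.7005 0.0059] -442728941432091.94
top saucer_white [ 0.7171 -0.1326] -459274096195930.4
side cup_white [0.6493 0.3581] -0.0 handle 362 [-0.061  0.03 ] deg 154
side cup_blue [0.5255 0.1923] -0.0 handle 443 [-0.072  0.056] deg 142
side cup_red [0.5368 0.0429] -0.0 handle 592 [-0.072  0.059] deg 141
side saucer_red [ 0.6919 -0.0029] -0.0
side saucer_blue [ 0.6691 -0.1078] -613562084607003.1
side saucer_white [ 0.6796 -0.2343] -457236369068747.4
turn 0 delta before turn [-16.7  -23.5    2.67] after turn [-16.7  -23.5    2.67] clock 1.8 j7 -0.07512001806137124 tilt [ 0.  0. -1.]
[[ 0.371  0.899  0.234  0.17 ]
 [ 0.929 -0.359 -0.094  0.606]
 [-0.001  0.252 -0.968  0.385]
 [ 0.     0.     0.     1.   ]] [0.23230152 0.58023394 0.22672394]h.py:24: RuntimeWarning: overflow encountered in scalar negative
  return -(m&big).sum()/(m|big).sum()
```

```bash
sed -i 's/return -(m&big).sum()/return -float((m\&big).sum())/' h.py
cat > meas.py <<'E'
from h import *
TOP={"cup_white":(99,228),"cup_blue":(158,284),"cup_red":(219,279),"saucer_red":(222,209),"saucer_blue":(277,201),"saucer_white":(331,193)}
SIDE={"cup_white":(229,141),"cup_blue":(187,162),"cup_red":(190,186),"saucer_red":(255,186),"saucer_blue":(270,213),"saucer_white":(289,247)}
def run(p,n,D,zc=0):
    for l,uv in D.items():
        m=near(l,p,uv); s=l[0]=="s"
        if m is None: print(n,l,"none");continue
        xy,i=fit(m,p,SAU if s else CUP,.005 if s else zc,ray(*uv,p,.03),0 if s else 7)
        if s: print(n,l,xy.round(4),round(i,3)); continue
        c=proj(CUP+[*xy,zc],p); h=np.ones_like(m); cv2.fillConvexPoly(h,np.int32(cv2.convexHull(np.float32(c)).round()),0)
        r=m&cv2.erode(h,np.ones((2,2))); ys,xs=np.nonzero(r); g=[ray(x,y,p,zc+.034) for x,y in zip(xs,ys)]
        d=np.mean(g,0)-xy if g else [0,0]
        print(n,l,xy.round(4),round(i,3),"handle",len(xs),np.round(d,3),"deg",round(np.degrees(np.arctan2(d[1],d[0]))))
E
python3 - <<'E'
from meas import *
for n,D in(("top",TOP),("side",SIDE)): run(arm.get_image(n),n,D)
E
```

```text
top cup_white [0.5856 0.3813] 0.939 handle 29 [0.042 0.02 ] deg 25
top cup_blue [0.4541 0.2379] 0.941 handle 14 [-0.018 -0.038] deg -115
top cup_red [0.4641 0.0983] 0.956 handle 37 [ 0.023 -0.035] deg -57
top saucer_red [0.6327 0.0965] 0.944
top saucer_blue [ 0.6509 -0.0399] 0.953
top saucer_white [ 0.6681 -0.1761] 0.969
side cup_white [0.5883 0.3956] 0.869 handle 0 [0 0] deg 0
side cup_blue [0.4536 0.2504] 0.849 handle 0 [0 0] deg 0
side cup_red [0.4647 0.1032] 0.955 handle 0 [0 0] deg 0
side saucer_red [0.6351 0.0984] 0.9
side saucer_blue [ 0.6519 -0.0351] 0.951
side saucer_white [ 0.6694 -0.1723] 0.96
```

```bash
python3 -c "
from h import *
to(.586,.383,.18,np.radians(110))"
```

```text
turn -0.73 delta before turn [-40.17  -5.16   4.67] after turn [-26.49 -30.63   4.67] clock 2.55 j7 -0.0751245862251424 tilt [ 0. -0. -1.]
```

Call:
carry_out(claw=[9.1,9.1,9.1,9.1,9.1,9.1,9.1,9.1,9.1,9.1,9.1,9.1,9.1,9.1,9.1,9.1,9.1,9.1,9.1,9.1], delta_pos=[[-3.35,-0.43,0.39],[-3.35,-0.43,0.39],[-3.35,-0.43,0.39],[-3.35,-0.43,0.39],[-3.35,-0.43,0.39],[-3.35,-0.43,0.39],[-3.35,-0.43,0.39],[-3.35,-0.43,0.39],[-3.35,-0.43,0.39],[-3.35,-0.43,0.39],[-3.35,-0.43,0.39],[-3.35,-0.43,0.39],[0,0,0],[0,0,0],[0,0,0],[0,0,0],[0,0,0],[0,0,0],[0,0,0],[0,0,0]], angular=[[0,0,0],[0,0,0],[0,0,0],[0,0,0],[0,0,0],[0,0,0],[0,0,0],[0,0,0],[0,0,0],[0,0,0],[0,0,0],[0,0,0],[0,0,-0.122],[0,0,-0.122],[0,0,-0.122],[0,0,-0.122],[0,0,-0.122],[0,0,-0.122],[0,0,0],[0,0,0]], force=15)

```text
clock: 4.55
position: [0.5864, 0.3828, 0.1799]
ee_rot: [0.543, -3.094, -0.0]
force: [0.4, 0.1, 0.1]
width: 0.991
gripper_force: 0.0
```

```bash
python3 - <<'E'
from meas import *
p=arm.get_image("wrist"); cv2.imwrite("pics/w1.png",p["frame"][:,:,::-1])
uv=proj([[.586,.383,.03]],p)[0]; print(uv)
for d in arm.trace("cup_white",p): print(d["centre"],d["conf"],d["region"].sum())
for op in (9,25):
  for d in arm.trace("cup_white",p)[:1]: print(fit(d["region"].astype(np.uint8),p,CUP,0,[.586,.383],op,1))
to(.586,.383,.18,np.radians(110))
E
```

```text
[253.6726654  180.23636525]
[0.4977, 0.4836] 0.62 3448
(array([0.58593298, 0.38435249]), np.float64(0.943650126156434))
(array([0.58536989, 0.38401582]), np.float64(0.9401180770312061))
turn 0.0 delta before turn [ 0.02  0.01 -0.01] after turn [ 0.02  0.01 -0.01] clock 4.75 j7 1.2268024492202962 tilt [ 0.e+00 -1.e-04 -1.e+00]
```

View pics/w1.png

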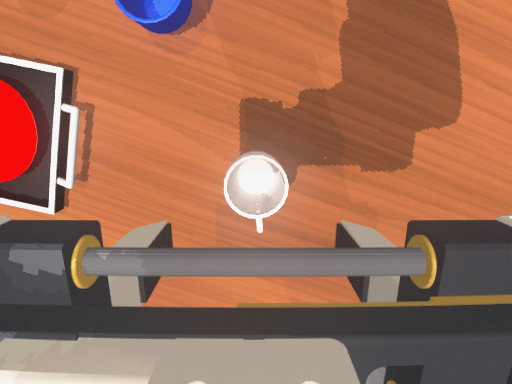

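The wrist view shows the white cup centred at (256,185), with its handle straight along tool x at (260,225). The grasp is aligned, so I'll descend and close.

Call:
carry_out(claw=[9.1,9.1,9.1,9.1,9.1,9.1,9.1,9.1,9.1,9.1,5,5,5,5,5,5,5,5,5,5], delta_pos=[[0,0,2.2],[0,0,2.2],[0,0,2.2],[0,0,2.2],[0,0,2.2],[0,0,2.2],[0,0,1.7],[0,0,1.0],[0,0,0],[0,0,0],[0,0,0],[0,0,0],[0,0,0],[0,0,0],[0,0,0],[0,0,0],[0,0,0],[0,0,0],[0,0,0],[0,0,0]], angular=[[0,0,0],[0,0,0],[0,0,0],[0,0,0],[0,0,0],[0,0,0],[0,0,0],[0,0,0],[0,0,0],[0,0,0],[0,0,0],[0,0,0],[0,0,0],[0,0,0],[0,0,0],[0,0,0],[0,0,0],[0,0,0],[0,0,0],[0,0,0]], force=15)

```text
clock: 6.75
position: [0.5865, 0.3832, 0.0213]
ee_rot: [-0.549, 3.093, 0.001]
force: [0.2, 0.8, 4.8]
width: 0.659
gripper_force: 15.0
```

```bash
python3 -c "
from h import *
to(.6688,-.1745,.11)"
```

```text
turn 0 delta before turn [ 11.45 -55.19  -8.9 ] after turn [ 11.45 -55.19  -8.9 ] clock 6.75 j7 1.2107897264890828 tilt [ 5.e-04  5.e-04 -1.e+00]
```

Call:
carry_out(claw=[5,5,5,5,5,5,5,5,5,5,5,5,5,5,5,5,5,5,5,5], delta_pos=[[0,0,-1.0],[0,0,-2.0],[0,0,-2.5],[0,0,-2.4],[0,0,-1],[0.8,-3.9,0],[0.8,-3.9,0],[0.8,-3.9,0],[0.8,-3.9,0],[0.8,-3.9,0],[0.8,-3.9,0],[0.8,-3.9,0],[0.8,-3.9,0],[0.8,-3.9,0],[0.8,-3.9,0],[0.8,-3.9,0],[0.8,-3.9,0],[0.8,-3.9,0],[0.6,-2.5,0],[0.5,-2.0,0]], angular=[[0,0,0],[0,0,0],[0,0,0],[0,0,0],[0,0,0],[0,0,0],[0,0,0],[0,0,0],[0,0,0],[0,0,0],[0,0,0],[0,0,0],[0,0,0],[0,0,0],[0,0,0],[0,0,0],[0,0,0],[0,0,0],[0,0,0],[0,0,0]])

```text
clock: 8.75
position: [0.6673, -0.178, 0.109]
ee_rot: [0.545, -3.092, 0.001]
force: [-0.1, 0.3, -0.9]
width: 0.655
gripper_force: 15.0
```

Call:
carry_out(claw=[5,5,5], delta_pos=[[0,0,0],[0,0,0],[0,0,0]], angular=[[0,0,0],[0,0,0],[0,0,0]])

```text
clock: 9.05
position: [0.668, -0.1731, 0.1095]
ee_rot: [0.551, -3.092, -0.002]
force: [0.7, 1.0, -0.6]
width: 0.663
gripper_force: 15.0
```

```bash
python3 - <<'E'
from meas import *
to(.6688,-.1745,.11)
p=arm.get_image("wrist"); cv2.imwrite("pics/w2.png",p["frame"][:,:,::-1])
for d in arm.trace("cup_white",p)[:2]: print("cup",d["centre"],d["conf"],fit(d["region"].astype(np.uint8),p,CUP,.09,[.669,-.174],15,1))
for d in arm.trace("saucer_white",p)[:2]: print("sau",d["centre"],d["conf"],d["region"].sum(),fit(d["region"].astype(np.uint8),p,SAU,.005,[.669,-.174],0,1))
E
```

```text
turn 0 delta before turn [-0.02 -0.16 -0.05] after turn [-0.02 -0.16 -0.05] clock 9.05 j7 2.0668653694383377 tilt [-7.0e-04  1.3e-03 -1.0e+00]
cup [0.4953, 0.6135] 0.61 (array([ 0.66815061, -0.17307386]), np.float64(0.594222833562586))
sau [0.0559, 0.5076] 0.89 4697 (array([ 0.669, -0.174]), np.float64(0.0))
sau [0.4918, 0.4367] 0.68 7718 (array([ 0.66898137, -0.17316848]), np.float64(0.6173787806048968))
```

View pics/w2.png

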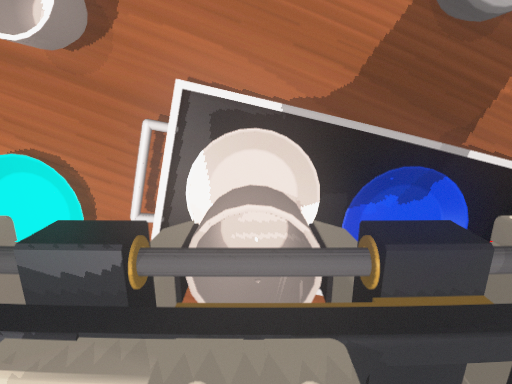

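The held cup is upright, with its rim at about (255,250). The white saucer spans columns 186–320 with its top edge at row 128. I'll check the saucer centre against that.

```bash
python3 - <<'E'
from meas import *
p=arm.get_image("wrist")
for c in[(.6688,-.1745),(.668,-.176),(.669,-.172)]:
    q=proj(SAU+[*c,.005],p); print(c,q.min(0),q.max(0))
    q=proj(CUP+[.668,-.1731,.09],p); print(q.min(0),q.max(0))
E
```

```text
(0.6688, -0.1745) [184.02108558 126.49307301] [319.68512203 257.62513093]
[182.85757969 183.96391693] [325.11368696 331.33204347]
(0.668, -0.176) [182.59422919 124.86364843] [318.42333108 256.32092299]
[182.85757969 183.96391693] [325.11368696 331.33204347]
(0.669, -0.172) [186.78763062 127.84221362] [322.31664005 258.7046263 ]
[182.85757969 183.96391693] [325.11368696 331.33204347]
```

Call:
carry_out(claw=[5,5,5,5,5,5,5,5,5,5,5,5,5,5], delta_pos=[[0,0,1.0],[0,0,1.5],[0,0,1.5],[0,0,1.5],[0,0,1.0],[0,0,0.5],[0,0,0.2],[0,0,0.1],[0,0,0.1],[0,0,0.1],[0,0,0.1],[0,0,0.1],[0,0,0],[0,0,0]], angular=[[0,0,0],[0,0,0],[0,0,0],[0,0,0],[0,0,0],[0,0,0],[0,0,0],[0,0,0],[0,0,0],[0,0,0],[0,0,0],[0,0,0],[0,0,0],[0,0,0]])

```text
clock: 10.65
position: [0.6682, -0.175, 0.0329]
ee_rot: [-0.549, 3.093, 0.0]
force: [-0.4, -0.0, -1.5]
width: 0.661
gripper_force: 15.0
```

Call:
carry_out(claw=[5,5,5,5], delta_pos=[[0,0,0.07],[0,0,0.06],[0,0,0],[0,0,0]], angular=[[0,0,0],[0,0,0],[0,0,0],[0,0,0]])

```text
clock: 11.05
position: [0.6682, -0.175, 0.0316]
ee_rot: [-0.549, 3.093, 0.0]
force: [-0.7, -0.3, -1.8]
width: 0.663
gripper_force: 15.0
```

Call:
carry_out(claw=[5,5,5,5], delta_pos=[[0,0,0.05],[0,0,0.05],[0,0,0],[0,0,0]], angular=[[0,0,0],[0,0,0],[0,0,0],[0,0,0]])

```text
clock: 11.45
position: [0.6684, -0.1749, 0.0313]
ee_rot: [-0.549, 3.093, -0.0]
force: [-2.1, 0.9, 5.7]
width: 0.661
gripper_force: 15.0
```

Contact at the foot. Next: release, then rise.

Call:
carry_out(claw=[6.4,6.8,7.4,8,8,8,8,8,8,8,8,8,8], delta_pos=[[0,0,0],[0,0,0],[0,0,0],[0,0,0],[0,0,0],[0,0,-0.5],[0,0,-1],[0,0,-2.0],[0,0,-2.5],[0,0,-3],[0,0,-3],[0,0,-3],[0,0,0]], angular=[[0,0,0],[0,0,0],[0,0,0],[0,0,0],[0,0,0],[0,0,0],[0,0,0],[0,0,0],[0,0,0],[0,0,0],[0,0,0],[0,0,0],[0,0,0]])

```text
clock: 12.75
position: [0.6709, -0.1755, 0.1868]
ee_rot: [-0.547, 3.085, -0.005]
force: [1.1, -0.2, -0.6]
width: 0.873
gripper_force: 0.0
```

```bash
python3 - <<'E'
from meas import *
p=arm.get_image("wrist"); cv2.imwrite("pics/w3.png",p["frame"][:,:,::-1])
for d in arm.trace("cup_white",p)[:1]: print("cup",d["centre"],d["conf"],fit(d["region"].astype(np.uint8),p,CUP,.01,[.668,-.175],15,1))
for d in arm.look_for("saucer_white",p)[:2]: print("sau",d["centre"],d["conf"])
for c in[(.6688,-.1745),(.6694,-.1735)]:
    q=proj(SAU+[*c,.005],p); print(c,q.min(0),q.max(0))
to(.454,.240,.18,np.radians(-24))
E
```

```text
cup [0.5014, 0.4721] 0.78 (array([ 0.66762387, -0.17515613]), np.float64(0.9221277762544557))
sau [0.5131, 0.3862] 0.92
sau [0.5678, 0.7805] 0.76
(0.6688, -0.1745) [203.00586207 120.56747504] [308.43498143 224.04836573]
(0.6694, -0.1735) [203.71521542 121.46358474] [309.073979  224.8035514]
turn -0.801 delta before turn [ 5.82 46.32  0.08] after turn [-29.2   36.42   0.08] clock 12.9 j7 2.0733604049324694 tilt [ 1.e-04  0.e+00 -1.e+00]
```

View pics/w3.png

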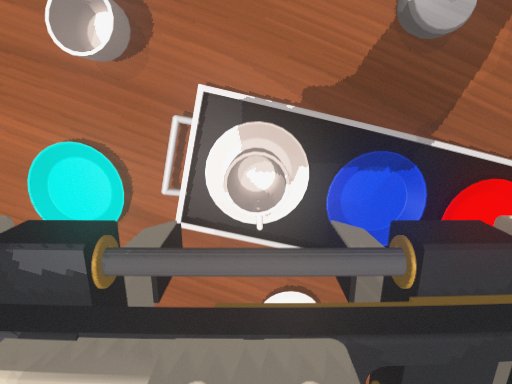

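The white cup stands in its saucer, about 2 mm off centre. The saucer spans columns 205–309 and the cup is at (257,181). Blue is next.

Call:
carry_out(claw=[9.1,9.1,9.1,9.1,9.1,9.1,9.1,9.1,9.1,9.1,9.1,9.1,9.1,9.1,9.1,9.1,9.1,9.1,9.1,9.1], delta_pos=[[0.485,3.86,0],[0.485,3.86,0],[0.485,3.86,0],[0.485,3.86,0],[0.485,3.86,0],[0.485,3.86,0],[0.485,3.86,0],[0.485,3.86,0],[0.485,3.86,0],[0.485,3.86,0],[0.485,3.86,0],[0.485,3.86,0],[0,0,0],[0,0,0],[0,0,0],[0,0,0],[0,0,0],[0,0,0],[0,0,0],[0,0,0]], angular=[[0,0,0],[0,0,0],[0,0,0],[0,0,0],[0,0,0],[0,0,0],[0,0,0],[0,0,0],[0,0,0],[0,0,0],[0,0,0],[0,0,0],[0,0,-0.1335],[0,0,-0.1335],[0,0,-0.1335],[0,0,-0.1335],[0,0,-0.1335],[0,0,-0.1335],[0,0,0],[0,0,0]])

```text
clock: 14.9
position: [0.4538, 0.2395, 0.18]
ee_rot: [1.705, -2.637, -0.0]
force: [-0.4, -0.3, -0.1]
width: 0.989
gripper_force: 0.0
```

```bash
python3 - <<'E'
from meas import *
p=arm.get_image("wrist"); cv2.imwrite("pics/w4.png",p["frame"][:,:,::-1])
for d in arm.trace("cup_blue",p)[:2]:
  print(d["centre"],d["conf"],d["region"].sum())
  if d["region"].sum()>1500: print(fit(d["region"].astype(np.uint8),p,CUP,0,[.454,.240],15,1))
to(.454,.240,.0215,np.radians(-24))
E
```

```text
[0.4928, 0.4846] 0.68 3475
(array([0.453879  , 0.24025871]), np.float64(0.9406636670416197))
turn -0.003 delta before turn [-0.03  0.   15.88] after turn [-0.03  0.   15.88] clock 15.0 j7 1.9869254949868709 tilt [-7.e-04 -3.e-04 -1.e+00]
```

View pics/w4.png

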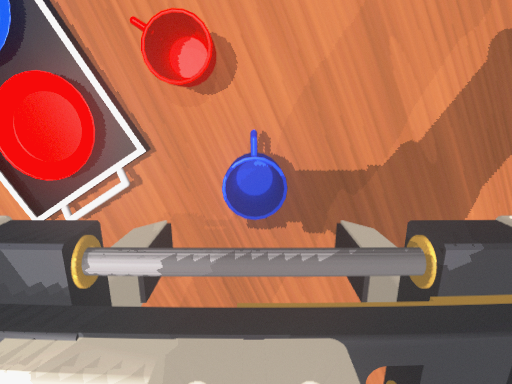

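The blue cup is at (254,186) with its handle at (254,140), along the tool's x axis. I'll descend and grasp.

Call:
carry_out(claw=[9.1,9.1,9.1,9.1,9.1,9.1,9.1,9.1,9.1,9.1,5,5,5,5,5,5,5,5,5,5], delta_pos=[[0,0,2.2],[0,0,2.2],[0,0,2.2],[0,0,2.2],[0,0,2.2],[0,0,2.2],[0,0,1.7],[0,0,1.0],[0,0,0],[0,0,0],[0,0,0],[0,0,0],[0,0,0],[0,0,0],[0,0,0],[0,0,0],[0,0,0],[0,0,0],[0,0,0],[0,0,0]], angular=[[0,0,0],[0,0,0],[0,0,0],[0,0,0],[0,0,0],[0,0,0],[0,0,0],[0,0,0],[0,0,0],[0,0,0],[0,0,0],[0,0,0],[0,0,0],[0,0,0],[0,0,0],[0,0,0],[0,0,0],[0,0,0],[0,0,0],[0,0,0]], force=15)

```text
clock: 17.0
position: [0.4543, 0.2401, 0.0218]
ee_rot: [-1.711, 2.634, 0.0]
force: [-1.4, -0.1, 5.1]
width: 0.653
gripper_force: 15.0
```

```bash
python3 -c "
from h import *
to(.6517,-.0375,.11)
print(R.from_rotvec(arm.observe()['ee_rot']).as_matrix().round(2))"
```

```text
turn 0 delta before turn [ 17.34 -29.32  -8.82] after turn [ 17.34 -29.32  -8.82] clock 17.0 j7 1.872016134604394 tilt [ 3.e-04  3.e-04 -1.e+00]
[[-0.41 -0.91  0.  ]
 [-0.91  0.41  0.  ]
 [-0.   -0.   -1.  ]]
```

Call:
carry_out(claw=[5,5,5,5,5,5,5,5,5,5,5,5,5,5,5,5,5,5,5,5], delta_pos=[[0,0,-1.0],[0,0,-2.0],[0,0,-2.5],[0,0,-2.3],[0,0,-1],[1.73,-2.93,0],[1.73,-2.93,0],[1.73,-2.93,0],[1.73,-2.93,0],[1.73,-2.93,0],[1.73,-2.93,0],[1.73,-2.93,0],[1.73,-2.93,0],[1.73,-2.93,0],[0.9,-1.5,0],[0.9,-1.45,0],[0,0,0],[0,0,0],[0,0,0],[0,0,0]], angular=[[0,0,0],[0,0,0],[0,0,0],[0,0,0],[0,0,0],[0,0,0],[0,0,0],[0,0,0],[0,0,0],[0,0,0],[0,0,0],[0,0,0],[0,0,0],[0,0,0],[0,0,0],[0,0,0],[0,0,0],[0,0,0],[0,0,0],[0,0,0]])

```text
clock: 19.0
position: [0.651, -0.0363, 0.1098]
ee_rot: [-1.714, 2.633, 0.001]
force: [-0.6, 0.1, -2.4]
width: 0.653
gripper_force: 15.0
```

```bash
python3 - <<'E'
from meas import *
to(.6517,-.0375,.0315)
p=arm.get_image("wrist"); cv2.imwrite("pics/w5.png",p["frame"][:,:,::-1])
q=proj(SAU+[.6517,-.0375,.005],p); print(q.min(0),q.max(0))
p=arm.get_image("top"); run(p,"top",{"saucer_white":(331,193),"saucer_red":(222,209)})
E
```

```text
turn 0 delta before turn [ 0.09 -0.12  7.83] after turn [ 0.09 -0.12  7.83] clock 19.0 j7 2.536211655828188 tilt [-2.e-04  7.e-04 -1.e+00]
[184.67957253 125.41967149] [320.36888301 256.92206731]
top saucer_white none
top saucer_red [0.6333 0.0968] 0.943
```

View pics/w5.png

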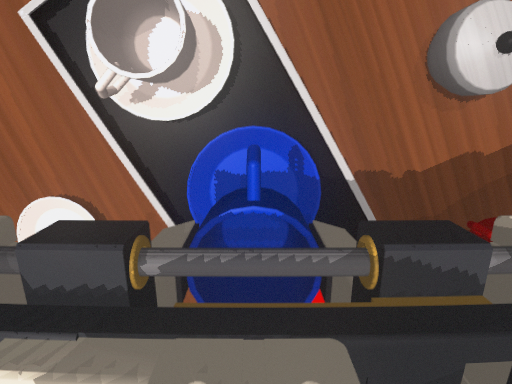

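The blue saucer spans columns 187–320 with its top edge at row 126, matching the prediction. The cup is held upright above it. Lowering.

Call:
carry_out(claw=[5,5,5,5,5,5,5,5,5,5,5,5,5,5,5,5,5,5], delta_pos=[[0.09,-0.1,1.0],[0,0,1.5],[0,0,1.5],[0,0,1.5],[0,0,1.0],[0,0,0.5],[0,0,0.2],[0,0,0.1],[0,0,0.1],[0,0,0.1],[0,0,0.1],[0,0,0.06],[0,0,0.06],[0,0,0.06],[0,0,0.03],[0,0,0],[0,0,0],[0,0,0]], angular=[[0,0,0],[0,0,0],[0,0,0],[0,0,0],[0,0,0],[0,0,0],[0,0,0],[0,0,0],[0,0,0],[0,0,0],[0,0,0],[0,0,0],[0,0,0],[0,0,0],[0,0,0],[0,0,0],[0,0,0],[0,0,0]])

```text
clock: 21.0
position: [0.6521, -0.0391, 0.0319]
ee_rot: [-1.711, 2.634, -0.0]
force: [-2.4, 1.0, 5.9]
width: 0.652
gripper_force: 15.0
```

Call:
carry_out(claw=[6.4,6.8,7.4,8,8,8,8,8,8,8,8,8,8], delta_pos=[[0,0,0],[0,0,0],[0,0,0],[0,0,0],[0,0,0],[0,0,-0.5],[0,0,-1],[0,0,-2.0],[0,0,-2.5],[0,0,-3],[0,0,-3],[0,0,-3],[0,0,0]], angular=[[0,0,0],[0,0,0],[0,0,0],[0,0,0],[0,0,0],[0,0,0],[0,0,0],[0,0,0],[0,0,0],[0,0,0],[0,0,0],[0,0,0],[0,0,0]])

```text
clock: 22.3
position: [0.6547, -0.0388, 0.1874]
ee_rot: [-1.707, 2.628, -0.007]
force: [0.6, -0.2, 0.5]
width: 0.871
gripper_force: 0.0
```

```bash
python3 - <<'E'
from meas import *
p=arm.get_image("wrist"); cv2.imwrite("pics/w6.png",p["frame"][:,:,::-1])
for d in arm.trace("cup_blue",p)[:1]: print("cup",d["centre"],d["conf"],fit(d["region"].astype(np.uint8),p,CUP,.01,[.652,-.038],15,1))
q=proj(SAU+[.6517,-.0375,.005],p); print(q.min(0),q.max(0))
to(.464,.099,.18,np.radians(33))
E
```

```text
cup [0.5006, 0.4792] 0.62 (array([ 0.6521908, -0.0386447]), np.float64(0.9225468577728776))
[205.63932787 122.99870593] [310.61637373 226.0961235 ]
turn -0.995 delta before turn [-4.96 22.84  0.25] after turn [-21.85   8.29   0.25] clock 22.4 j7 2.561708363897293 tilt [ 2.4e-03 -1.0e-04 -1.0e+00]
```

View pics/w6.png

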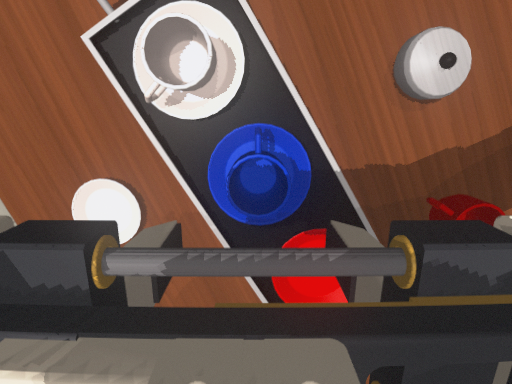

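The blue cup stands in its saucer, about 2 mm off centre: saucer centre at (260,175), cup at (256,184). For red I'll turn the long way round, because joint 7 is near its limit.

Call:
carry_out(claw=[9.1,9.1,9.1,9.1,9.1,9.1,9.1,9.1,9.1,9.1,9.1,9.1,9.1,9.1,9.1,9.1,9.1,9.1,9.1,9.1], delta_pos=[[-0.71,3.26,0],[-0.71,3.26,0],[-0.71,3.26,0],[-0.71,3.26,0],[-0.71,3.26,0],[-0.71,3.26,0],[-0.71,3.26,0],[0,0,0],[0,0,0],[0,0,0],[0,0,0],[0,0,0],[0,0,0],[0,0,0],[0,0,0],[0,0,0],[0,0,0],[0,0,0],[0,0,0],[0,0,0]], angular=[[0,0,0],[0,0,0],[0,0,0],[0,0,0],[0,0,0],[0,0,0],[0,0,0],[0,0,0.14],[0,0,0.14],[0,0,0.14],[0,0,0.14],[0,0,0.14],[0,0,0.14],[0,0,0.14],[0,0,0.14],[0,0,0.14],[0,0,0.14],[0,0,0.14],[0,0,0.14],[0,0,0.14]])

```text
clock: 24.4
position: [0.4629, 0.0987, 0.1806]
ee_rot: [-1.038, -2.964, 0.002]
force: [-0.5, -0.4, 0.9]
width: 0.989
gripper_force: 0.0
```

Call:
carry_out(claw=[9.1,9.1,9.1,9.1,9.1], delta_pos=[[0,0,0],[0,0,0],[0,0,0],[0,0,0],[0,0,0]], angular=[[0,0,0.14],[0,0,0.14],[0,0,0.047],[0,0,0],[0,0,0]])

```text
clock: 24.9
position: [0.4633, 0.0989, 0.181]
ee_rot: [-1.496, -2.762, 0.001]
force: [-0.1, 0.6, 0.4]
width: 0.989
gripper_force: 0.0
```

```bash
python3 - <<'E'
from meas import *
p=arm.get_image("wrist"); cv2.imwrite("pics/w7.png",p["frame"][:,:,::-1])
for d in arm.trace("cup_red",p)[:2]:
  print(d["centre"],d["conf"],d["region"].sum())
  if d["region"].sum()>1500: print(fit(d["region"].astype(np.uint8),p,CUP,0,[.464,.099],15,1))
to(.464,.099,.0215,np.radians(33))
E
```

```text
[0.4941, 0.4846] 0.78 3368
(array([0.46425325, 0.09894344]), np.float64(0.928652321630804))
turn 0.001 delta before turn [-0.02  0.06 15.97] after turn [-0.02  0.06 15.97] clock 25.0 j7 0.25313515352595417 tilt [-6.e-04 -2.e-04 -1.e+00]
```

View pics/w7.png

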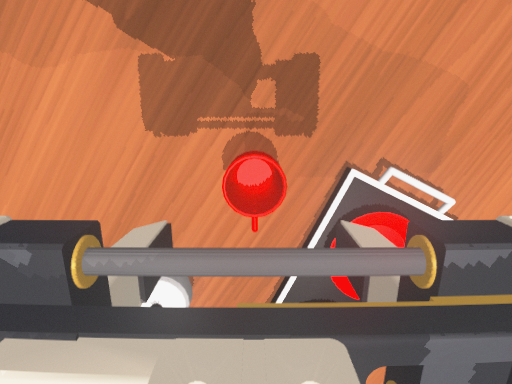

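The red cup is at (254,184) with its handle at (254,222), aligned with tool x. I'll descend and grasp.

Call:
carry_out(claw=[9.1,9.1,9.1,9.1,9.1,9.1,9.1,9.1,9.1,9.1,5,5,5,5,5,5,5,5,5,5], delta_pos=[[0,0.05,2.2],[0,0,2.2],[0,0,2.2],[0,0,2.2],[0,0,2.2],[0,0,2.2],[0,0,1.7],[0,0,1.0],[0,0,0],[0,0,0],[0,0,0],[0,0,0],[0,0,0],[0,0,0],[0,0,0],[0,0,0],[0,0,0],[0,0,0],[0,0,0],[0,0,0]], angular=[[0,0,0],[0,0,0],[0,0,0],[0,0,0],[0,0,0],[0,0,0],[0,0,0],[0,0,0],[0,0,0],[0,0,0],[0,0,0],[0,0,0],[0,0,0],[0,0,0],[0,0,0],[0,0,0],[0,0,0],[0,0,0],[0,0,0],[0,0,0]], force=15)

```text
clock: 27.0
position: [0.4643, 0.0993, 0.0227]
ee_rot: [1.499, 2.761, 0.0]
force: [-1.0, -0.8, 5.2]
width: 0.655
gripper_force: 15.0
```

```bash
python3 -c "
from h import *
to(.6342,.099,.11)"
```

```text
turn 0 delta before turn [-9.28 14.24 -8.72] after turn [-9.28 14.24 -8.72] clock 27.0 j7 0.2441998196438181 tilt [ 3.e-04  1.e-04 -1.e+00]
```

Call:
carry_out(claw=[5,5,5,5,5,5,5,5,5,5,5,5,5,5,5,5], delta_pos=[[0,0,-1.0],[0,0,-2.0],[0,0,-2.5],[0,0,-2.3],[0,0,-1],[-1.55,2.37,0],[-1.55,2.37,0],[-1.55,2.37,0],[-1.55,2.37,0],[-1.55,2.37,0],[-1.0,1.6,0],[-0.5,0.8,0],[0,0,0],[0,0,0],[0,0,0],[0,0,0]], angular=[[0,0,0],[0,0,0],[0,0,0],[0,0,0],[0,0,0],[0,0,0],[0,0,0],[0,0,0],[0,0,0],[0,0,0],[0,0,0],[0,0,0],[0,0,0],[0,0,0],[0,0,0],[0,0,0]])

```text
clock: 28.6
position: [0.6333, 0.0994, 0.1107]
ee_rot: [-1.498, -2.761, 0.0]
force: [1.0, -0.5, -0.5]
width: 0.659
gripper_force: 15.0
```

```bash
python3 - <<'E'
from meas import *
to(.6342,.0985,.0325)
p=arm.get_image("wrist"); cv2.imwrite("pics/w8.png",p["frame"][:,:,::-1])
for c in((.6342,.0985),(.6342,.1005)):
  q=proj(SAU+[*c,.005],p); print(q.min(0),q.max(0))
E
```

```text
turn 0 delta before turn [-0.13  0.03  7.82] after turn [-0.13  0.03  7.82] clock 28.6 j7 0.34835165863151585 tilt [-4.e-04  1.e-04 -1.e+00]
[185.44373718 128.70660366] [320.44344316 258.89155314]
[186.62167664 126.56887503] [321.84363885 257.18175692]
```

View pics/w8.png

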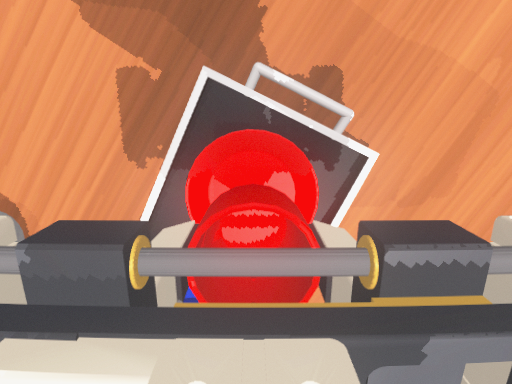

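The red saucer spans columns 186–319 with its top edge at row 129, matching (.634,.0985). Lowering.

Call:
carry_out(claw=[5,5,5,5,5,5,5,5,5,5,5,5,5,5,5,5,5,5], delta_pos=[[-0.12,0.03,1.0],[0,0,1.5],[0,0,1.5],[0,0,1.5],[0,0,1.0],[0,0,0.5],[0,0,0.2],[0,0,0.1],[0,0,0.1],[0,0,0.1],[0,0,0.1],[0,0,0.06],[0,0,0.06],[0,0,0.06],[0,0,0.05],[0,0,0],[0,0,0],[0,0,0]], angular=[[0,0,0],[0,0,0],[0,0,0],[0,0,0],[0,0,0],[0,0,0],[0,0,0],[0,0,0],[0,0,0],[0,0,0],[0,0,0],[0,0,0],[0,0,0],[0,0,0],[0,0,0],[0,0,0],[0,0,0],[0,0,0]])

```text
clock: 30.45
position: [0.635, 0.0984, 0.0328]
ee_rot: [1.499, 2.761, 0.0]
force: [-1.9, -0.6, 5.4]
width: 0.653
gripper_force: 15.0
```

Call:
carry_out(claw=[6.4,6.8,7.4,8,8,8,8,8,8,8,8,8,8,8,8,8], delta_pos=[[0,0,0],[0,0,0],[0,0,0],[0,0,0],[0,0,0],[0,0,-0.5],[0,0,-1],[0,0,-2.0],[0,0,-2.5],[0,0,-3],[0,0,-3],[0,0,-3],[0,0,0],[0,0,0],[0,0,0],[0,0,0]], angular=[[0,0,0],[0,0,0],[0,0,0],[0,0,0],[0,0,0],[0,0,0],[0,0,0],[0,0,0],[0,0,0],[0,0,0],[0,0,0],[0,0,0],[0,0,0],[0,0,0],[0,0,0],[0,0,0]])

```text
clock: 32.05
position: [0.6342, 0.0983, 0.1811]
ee_rot: [-1.498, -2.759, 0.002]
force: [-0.1, -0.2, -0.5]
width: 0.871
gripper_force: 0.0
```

```bash
python3 - <<'E'
from meas import *
p=arm.get_image("wrist")
s=arm.get_image("side")
cv2.imwrite("pics/end.png",cv2.resize(np.hstack([p["frame"],s["frame"]])[:,:,::-1],(800,300)))
for d in arm.trace("cup_red",p)[:1]: print("cup",d["centre"],d["conf"],fit(d["region"].astype(np.uint8),p,CUP,.01,[.634,.098],15,1))
print(arm.observe()["position"],arm.observe()["width"])
E
```

```text
cup [0.4934, 0.4896] 0.64 (array([0.63416018, 0.10017481]), np.float64(0.9100557176970019))
[0.63458342 0.09838894 0.18142731] 0.8708327746349995
```

View pics/end.png

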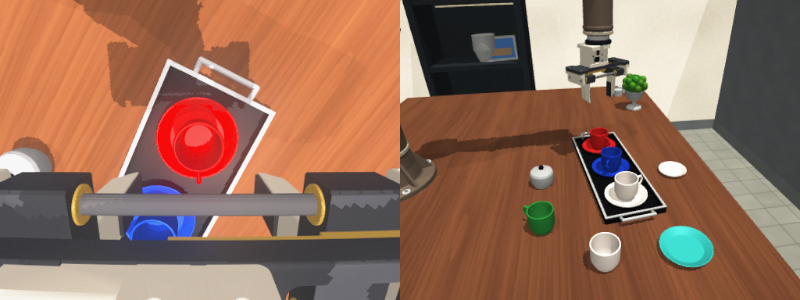

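The side half shows all three cups upright on their saucers (red ~(598,140), blue ~(610,158), white ~(626,185)). The green cup, beaker and pot are untouched, and the gripper is clear.

```bash
python3 -c "
from cell import arm
print(arm.sign_off())"
```

```text
the job is handed in; nothing more can be done
None
```

The white, blue and red cups stand upright on the saucers of their own colour, within about 2 mm of centre, with the green cup, beaker and sugar pot left in place; I handed the job in at about 32 s, and no verdict came back.

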